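# Probe the three test studs, then snap the case shut

## Robot

A 7-joint arm with a two-finger parallel gripper is mounted at the origin on the work surface. World frame = base frame: x ahead of the robot, y to its left, z up, the work surface at z = 0. Lengths are in mm, angles in rad, forces in N, time in s.
With the tool pointing down it reaches from about 350 to 900 mm from the base axis. Payload 8.1 kg.
Tool frame: the origin (TCP) lies midway between the tips of the shut fingers; the grasp point (between the pads) lies env.grasp_offset behind it (env.grasp_offset is the distance from the TCP to the grasp point, in mm); z points along the fingers, y is the direction in which the jaws open and shut (so a half turn about z gives the same grasp; the last joint's range is limited). The gripper opens to 85 mm and grips with 20 to 120 N. Pads are 22 mm wide; open, the fingers measure 114 mm over their backs; the gripper's body (76 mm by 85 mm) begins 54 mm behind the grasp point. The pads swing forward as they close: fully open they stand 13 mm farther back than shut.
Start: joints at [-0.103, 0.434, 0.025, 1.573, -0.012, 1.134, -0.075], TCP at [625.013, -0.027, 231.323] pointing down, gripper open.
Joint ranges: [-2.62, 2.62], [-0.44, 2.09], [-1.27, 1.32], [0.08, 2.57], [-1.32, 4.46], [0.12, 2], [-2.74, 2.74]. Speed limits (rad/s): [2.22, 2.22, 3.01, 3.01, 3.14, 3.14, 3.14].

## Interface

Orientations are given as a unit quaternion [w, x, y, z].
In Python, from bench import env, grab_frame, camera_model gives the robot as it stands. The module is installed in compiled form; this text tells all that it offers.
- The arm moves only by the tool jog_arm, never from a script. Its argument "plan" is a list of rows, each an object with "travel": the shift along the world's x, y, z in m, a list of three; "yaw": the turn about the world's z in degrees; "hand": the finger opening in m, from 0 to 0.0854. In form: [{"travel": [dx, dy, dz], "yaw": yaw, "hand": hand}, ...]. A call has 1 to 20 rows; each row shifts and turns the pose as measured when the row begins; what a row does not reach is not made up. A row lasts 1/10 s, in which the tool goes at most 50 mm and 8.59 degrees, less where a joint would pass 70% of its speed; a pose out of reach is approached as far as the arm can. A call with a gripper value outside its range is refused whole. The fingers move at their own pace and stop on an object; the grip force is fixed at half the most. Time passes only in rows, so rows that do not move let the fingers close. It gives the time, the measured TCP pose, the force and the opening at its end, in the units of the state.
- env.state(): the state, without advancing time (a new reading comes with each control period).
- grab_frame(name): name is "scene" or "side" or "wrist"; returns the picture (384x512x3 uint8, red, green, blue); there is no depth.
- camera_model(name): a dict with "fx", "fy", "cx", "cy" (pixels), "R" (3x3) and "t" (3): a world point X has camera coordinates R X + t; the wrist camera has in their place "tool_from_camera" (4x4, takes a point from camera to tool coordinates, whose origin is the TCP and whose axes are the flange's). Camera axes: x right, y down, z forward; pixel columns grow to the right and rows downward; lengths in mm; the calibration is good to about 2 mm. A picture is of the moment at which its call begins: read the wrist's pose just before it. camera_model takes no time and is no camera call.
- env.hand_in(): hands the job in, once; it reports no verdict.
The state is a dict: "time": time; "joints": joint angles; "dq": joint speeds; "tau": joint torques, N m; "eef_pos": TCP position; "ee_rot": TCP orientation; "contact_force": force on the tool from outside, world axes, zero at the start; "ft_torque": the same for the moment, N m; "opening": opening from 0.0 (shut) to 1.0 (fully open).
Only numpy, scipy, OpenCV 4.12 (cv2) and the standard library are available. Lean on these libraries where they do the work, as an engineer would, in place of code of your own. Each camera call takes 0.05 s, during which the arm holds its last target. There are 200 camera calls.

## Task

Take the orange test probe from its stand and gently touch its tip on top of the red, then the yellow, then the blue test stud on the circuit board in the open case, resting on each for about half a second; never touch the white stud with it. Then put the probe back upright in its stand, fully down, and swing the case's blue lid over and press its free edge down until the latch snaps and it stays shut. Leave the other things on the bench where they are.

Things in the scene. Friction and masses are not known exactly. Their poses are not given: they have to be found in the camera images.
- probe: Test probe, upright in its stand, tip down, 80 g. Origin on its axis at the underside of the black collar (34 mm diameter, 6 mm thick), z up the axis. Orange handle 18 mm in diameter, z 6 to 85 mm (grip near 45). Below: 12 mm barrel to z = -28, cone to -36, brass needle of 4 mm diameter, sprung along the axis: gives up to 10 mm, 0.6 N at first touch, 3.6 N at full travel.
- probe_tip (a point): the needle's point, 60 mm below the probe's origin on its axis when free
- stand: fixed round stand for the probe: dark tube of 48 mm outer diameter, 68 mm high, with a green foot of 76 mm diameter. Origin at the centre of its underside.
- stand_mouth (a point): centre of the stand's mouth, at the top of the tube (68 mm above the bench); hole of 20 mm diameter, 62 mm deep. The probe's collar rests on the rim, so the probe's origin is then at this point.
- case: grey open-topped instrument case fixed to the bench, 130 mm (x) by 220 mm (y) by 50 mm high, wall 5 mm; origin at the centre of its underside, x towards the hinge side. A green circuit board lies in it (top 12 mm above the bench) with parts up to 30 mm tall along the hinge side (x 28 to 56 mm); the studs stand in the rest.
- red_top (a point): centre of the flat top of the red test stud, a fixed red disc of 20 mm diameter and 6 mm height with a brass dot in the middle; its top is 18 mm above the bench. z up.
- yellow_top (a point): centre of the flat top of the yellow test stud, a fixed yellow disc of 20 mm diameter and 6 mm height with a brass dot in the middle; its top is 18 mm above the bench. z up.
- blue_top (a point): centre of the flat top of the blue test stud, a fixed blue disc of 20 mm diameter and 6 mm height with a brass dot in the middle; its top is 18 mm above the bench. z up.
- white_top (a point): centre of the flat top of the white test stud, a fixed white disc of 20 mm diameter and 6 mm height with a brass dot in the middle; its top is 18 mm above the bench. z up. Not to be touched.
- red: red test stud, fixed; origin at the centre of its underside
- yellow: yellow test stud, fixed; origin at the centre of its underside
- blue: blue test stud, fixed; origin at the centre of its underside
- white: white stud, fixed; origin at the centre of its underside; must not be touched with the probe
- lid (a joint): angle of the case's blue lid in rad: 0 shut, about 1.4 to 1.7 when standing open. A light spring lifts it again unless it is latched; it starts to catch at about 0.07 and is latched below 0.025. Snapping takes about 6 to 8 N straight down at the free edge.
- lid_hinge (a point): middle of the hinge line, on the top of the case's +x rim (case frame x = 65 mm, 50 mm above the bench); the hinge line runs along the case's y. Its frame turns with the lid: the lid is a plate 133 mm long (-x of this frame), 220 mm wide and 6 mm thick (z 0 to 6 mm; z is the outer face).
- lid_edge (a point): middle of the lid's free edge on its outer face, 130 mm from the hinge; with the lid shut it is the top edge opposite the hinge, 56 mm above the bench, over the latch
- screwdriver: blue-handled screwdriver lying loose, 170 mm; origin at its middle, underside
- flux_jar: small loose jar, 44 mm in diameter, 60 mm high; origin under its centre
- solder_spool: loose metal spool, 52 mm in diameter, 40 mm high; origin under its centre
- meter: loose yellow hand-held meter, 150 by 78 by 34 mm; origin under its centre
- scissors: loose yellow-handled scissors lying flat, 180 mm; origin at the pivot, underside
- carton: loose cardboard carton, 110 by 80 by 60 mm; origin under its centre
Things that resemble listed ones, but are neither listed nor needed, are in the scene too. Of the things shaped like the stand, the green one is meant. There is more than one size of the probe; the job needs the larger.

How it is judged (in metres and radians):
On the way, in this order (a step that is already met when the one before it is completed fails the run):
1. the probe's tip rests on the red stud (contact force between probe and red above 0.3 N and distance between probe_tip and red_top below 0.011 m), for 0.2 s.
2. the probe's tip rests on the yellow stud (contact force between probe and yellow above 0.3 N and distance between probe_tip and yellow_top below 0.011 m), for 0.2 s.
3. the probe's tip rests on the blue stud (contact force between probe and blue above 0.3 N and distance between probe_tip and blue_top below 0.011 m), for 0.2 s.
4. the probe stands fully down in its stand, let go of (horizontal distance between probe and stand_mouth below 0.009 m and z of probe in the frame of stand_mouth between -0.004 and 0.004 m and angle between probe's own z axis and vertical below 0.12 rad and linear speed of probe below 0.02 m/s and contact force between the fingers and probe below 0.1 N), for 0.2 s.
5. the lid is pressed shut past its latch (value of joint lid below 0.025 rad), for 0.2 s.
At the end, for the whole second after the job is handed in: the probe stands at rest in its stand (origin within 9 mm sideways and 4 mm in height of the stand's mouth, within 0.12 rad of upright), and the lid stays latched (below 0.025 rad) with nothing touching it (horizontal distance between probe and stand_mouth below 0.009 m and z of probe in the frame of stand_mouth between -0.004 and 0.004 m and angle between probe's own z axis and vertical below 0.12 rad and linear speed of probe below 0.02 m/s and value of joint lid below 0.025 rad and velocity of joint lid below 0.05 rad/s).
It fails at once if the probe touches the white stud (contact force between probe and white above 0.2 N).
It fails at once if the probe presses on a stud or the case harder than 20 N (contact force between probe and red above 20 N or contact force between probe and yellow above 20 N or contact force between probe and blue above 20 N or contact force between probe and case above 20 N).
It fails at once if a bystander is moved more than 30 mm (distance of any of screwdriver, flux_jar, solder_spool, meter, scissors, carton from where it was at the start of the episode above 0.03 m).
It also fails if it takes over 72 s, if anything falls off the work surface, if the arm or the gripper's body presses on something with over 40 N, if the wrist force passes 120 N, or if a joint passes its speed limit or range.

## Working session

There is one attempt and no reset: what is moved stays moved. The work goes in short steps, Python scripts to look and compute and a tool call to move; the robot and the scene stay as the last step left them, time stands still between calls to the robot, and variables do not carry over. Pictures are saved under pics/ and viewed, about 8 in all and at most 12, crops included, and the job is handed in when it is done.

Besides the shell and the picture viewer there is one more tool, called after "Request:" as name(argument=value, ...), one argument or row to a line, values as JSON. jog_arm: Moves the arm, as the interface text tells. Its arguments: {"type":"object","properties":{"plan":{"type":"array","items":{"type":"object","properties":{"travel":{"type":"array","items":{"type":"number"}},"yaw":{"type":"number"},"hand":{"type":"number"}}}}},"required":["plan"]}

```bash
mkdir -p pics; python3 - <<'E'
from bench import env, grab_frame, camera_model
import cv2, numpy as np
print(env.state(), env.grasp_offset)
for n in ("scene","side","wrist"):
    f=grab_frame(n); np.save(f"pics/{n}0.npy",f)
    cv2.imwrite(f"pics/{n}0.png",cv2.resize(f[...,::-1],(800,600),interpolation=cv2.INTER_CUBIC))
    print(n,camera_model(n))
E
```

```text
{'time': 0.0, 'joints': array([-0.10261804,  0.43521169,  0.02498181,  1.57408226, -0.011596  ,
        1.1339883 , -0.07512381]), 'dq': array([-0.00010253,  0.0003598 , -0.00119807,  0.00034509,  0.00119127,
        0.00049532,  0.000402  ]), 'tau': array([ 8.97134169e-05, -6.70461059e+01,  1.02531374e+00, -3.16203833e+01,
        1.55155628e-02,  1.25530543e-02, -1.11555586e-06]), 'eef_pos': array([ 6.24506859e+02, -5.10186115e-02,  2.30538818e+02]), 'ee_rot': array([-4.91404983e-04,  7.07135471e-01,  7.07077668e-01, -5.95818085e-04]), 'contact_force': array([ 0.68247982, -0.2131736 , -0.04454238]), 'ft_torque': array([ 0.01225369, -0.00526992,  0.02031535]), 'opening': 1.000068653117762} 18.700000000000003
scene {'fx': 357.02117709824796, 'fy': 357.02117709824796, 'cx': 260.4346912843549, 'cy': 186.76207391711398, 'R': array([[-0.15267881,  0.98818757, -0.0132101 ],
       [ 0.82617986,  0.12029004, -0.55041543],
       [-0.54232464, -0.09495069, -0.83478641]]), 't': array([  71.49120258, -377.74265003, 1342.60743328])}
side {'fx': 383.48909995041305, 'fy': 383.48909995041305, 'cx': 257.133065901872, 'cy': 195.45322263867274, 'R': array([[ 0.51193816,  0.85890496,  0.01419825],
       [ 0.52510786, -0.29981688, -0.79647447],
       [-0.67983899,  0.41520129, -0.60450545]]), 't': array([-285.13600235, -203.62910219, 1404.51318845])}
wrist {'fx': 295.89162070213894, 'fy': 295.89162070213894, 'cx': 251.0988713341716, 'cy': 196.29150165204646, 'tool_from_camera': array([[-3.60199210e-04, -9.46083715e-01, -3.23922019e-01,
         8.33021290e+01],
       [ 9.99999875e-01, -4.52878991e-04,  2.10736749e-04,
        -9.18762261e-01],
       [-3.46072084e-04, -3.23921903e-01,  9.46083760e-01,
        -1.41598626e+02],
       [ 0.00000000e+00,  0.00000000e+00,  0.00000000e+00,
         1.00000000e+00]])}
```

View pics/scene0.png

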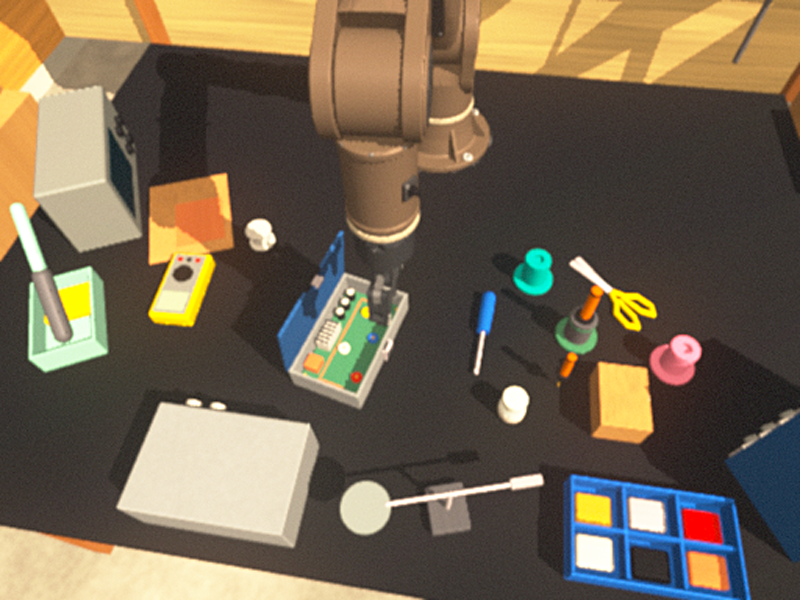

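View pics/side0.png

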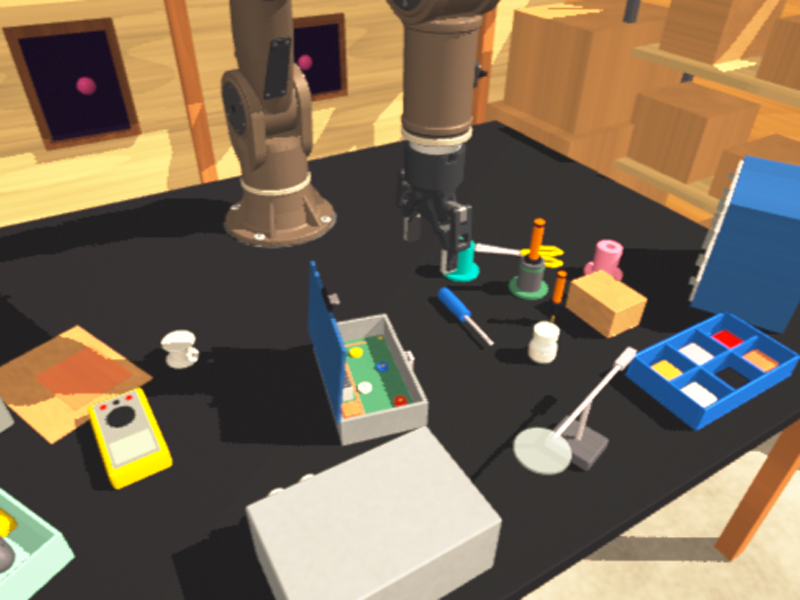

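The scene view shows the probe in its green-footed stand at (580,325), the decoy probe lying at (567,368), and the studs red (356,377), blue (372,338), white (344,348), yellow (367,312). The lid hinge is on the left of the case. The side view agrees.

```bash
cat > h.py <<'E'
from bench import env, grab_frame, camera_model
import cv2, numpy as np
from scipy.spatial.transform import Rotation as Rn
def cam(n,st=None):
    c=camera_model(n)
    if n=="wrist":
        w,x,y,z=st["ee_rot"]; T=np.eye(4); T[:3,:3]=Rn.from_quat([x,y,z,w]).as_matrix(); T[:3,3]=st["eef_pos"]
        W=np.linalg.inv(T@c["tool_from_camera"]); c["R"],c["t"]=W[:3,:3],W[:3,3]
    return c
def onplane(c,uv,z):
    d=c["R"].T@np.array([(uv[0]-c["cx"])/c["fx"],(uv[1]-c["cy"])/c["fy"],1]); o=-c["R"].T@c["t"]
    return (o+d*(z-o[2])/d[2])
def proj(c,X):
    p=c["R"]@np.asarray(X,float)+c["t"]; return np.array([c["fx"]*p[0]/p[2]+c["cx"],c["fy"]*p[1]/p[2]+c["cy"]])
def s(u,v): return ((u+.5)/1.5625-.5,(v+.5)/1.5625-.5)
E
python3 - <<'E'
from h import *
np.set_printoptions(precision=1,suppress=True)
A=cam("scene");B=cam("side")
P={"red":(18,(356,377),(400,401)),"blue":(18,(372,338),(382,367)),"white":(18,(344,348),(365,387)),"yellow":(18,(367,312),(356,352)),
"handletop":(153,(597,291),(539,223)),"collar":(74,(584,318),(532,261)),"foot":(5,(576,336),(529,289)),
"c1":(50,(407,293),(388,317)),"c2":(50,(361,404),(427,408)),"c3":(50,(291,376),(338,424)),"c4":(50,(343,276),(338,322)),
"lidtopA":(185,(341,235),(313,263)),"lidtopB":(170,(281,342),(314,345)),
"jar":(60,(514,392),(545,328)),"sdr":(10,(485,335),(465,318)),"scis":(5,(612,290),(530,250)),"carton":(60,(623,388),(607,292)),"decoy":(10,(567,368),(556,290)),"decoytop":(60,(571,358),(560,275))}
for k,(z,a,b) in P.items(): print(k,onplane(A,s(*a),z),onplane(B,s(*b),z))
E
```

```text
red [658.  -61.2  18. ] [657.4 -63.8  18. ]
blue [577.7 -47.9  18. ] [577.2 -50.6  18. ]
white [605.2 -94.2  18. ] [603.9 -96.2  18. ]
yellow [524.4 -67.6  18. ] [523.3 -70.5  18. ]
handletop [510.2 321.  153. ] [512.3 315.4 153. ]
collar [514.6 319.7  74. ] [515.8 310.7  74. ]
foot [511.8 322.3   5. ] [514.  317.6   5. ]
c1 [492.    3.9  50. ] [502.7   3.3  50. ]
c2 [718.1 -37.4  50. ] [715. -53.  50.]
c3 [ 686.4 -164.7   50. ] [ 678.  -177.5   50. ]
c4 [ 471.4 -121.9   50. ] [472.4 -77.5  50. ]
lidtopA [ 480.  -108.4  185. ] [ 477.9 -115.1  185. ]
lidtopB [ 684.8 -157.6  170. ] [ 638.  -186.4  170. ]
jar [664.7 207.9  60. ] [669.5 209.7  60. ]
sdr [536.9 155.8  10. ] [531.4 149.5  10. ]
scis [398.5 392.4   5. ] [402.4 415.3   5. ]
carton [631.4 383.7  60. ] [647.1 377.4  60. ]
decoy [582.5 304.6  10. ] [547.9 356.4  10. ]
decoytop [588.6 300.1  60. ] [563.6 340.8  60. ]
```

```bash
python3 - <<'E'
import numpy as np,cv2
f=np.load("pics/scene0.npy")
a=cv2.resize(f[140:270,170:270],(461,600),interpolation=cv2.INTER_CUBIC)
g=np.load("pics/side0.npy")
b=cv2.resize(g[130:210,290:430][:, :],(339*0+800-461,194),interpolation=cv2.INTER_CUBIC)
b2=cv2.resize(g[160:300,190:285],(339,406),interpolation=cv2.INTER_CUBIC)
cv2.imwrite("pics/crop.png",np.hstack([a,np.vstack([b,b2])])[...,::-1])
E
```

```text
(no output)
```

View pics/crop.png

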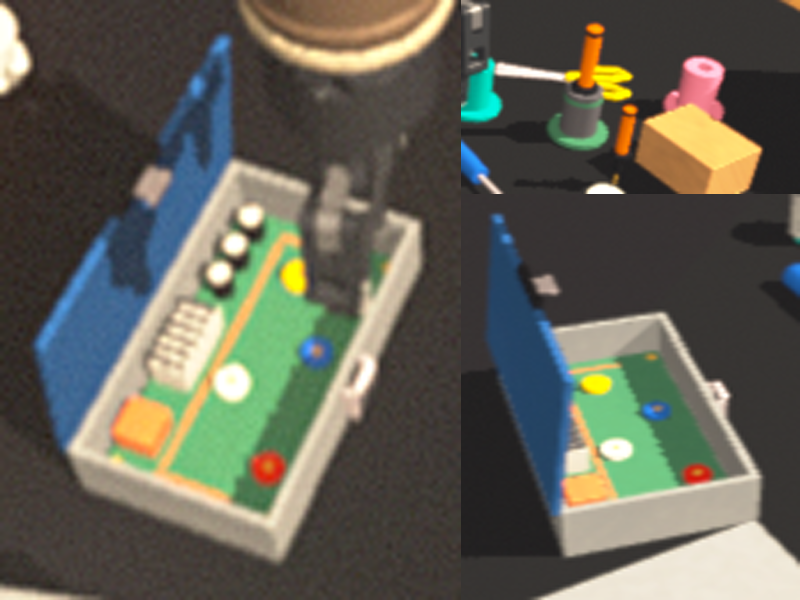

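```bash
python3 - <<'E'
from h import *
np.set_printoptions(precision=1,suppress=True)
A=cam("scene");B=cam("side")
Pm=lambda c: np.array([[c["fx"],0,c["cx"]],[0,c["fy"],c["cy"]],[0,0,1]])@np.c_[c["R"],c["t"]]
def tri(a,b):
    X=cv2.triangulatePoints(Pm(A),Pm(B),np.array(s(*a)).reshape(2,1),np.array(s(*b)).reshape(2,1))[:,0]; return X[:3]/X[3]
for n,a,b in (("dtop",(574,355),(561,273)),("dlow",(566,376),(557,302)),("dtip",(559,386),(553,320)),("htop",(597,291),(539,223)),("jar",(514,392),(545,328)),("collar",(584,318),(532,262)),("lidA",(341,235),(313,263))): 
    X=tri(a,b); print(n,X,proj(A,X)*1.5625-a,proj(B,X)*1.5625-b)
# crop coords->pixels
cs=lambda u,v:((u+.5)/4.61-.5+170,(v+.5)/4.615-.5+140)
for n,u,v,z in (("c1",419,222,50),("c2",276,548,50),("c2top",276,524,50),("c3",70,452,50),("c4",236,162,50),("latch",358,370,50),("lidB",37,347,180),("lidA",228,40,180),("red",267,466,18),("blue",317,350,18),("white",230,381,18),("yellow",296,276,18)):print(n,onplane(A,cs(u,v),z))
E
```

```text
dtop [605.9 294.4 104.6] [-0.4 -0.7] [-0.  -0.1]
dlow [612.8 294.5  44.1] [-0.8 -1.8] [0.8 0.5]
dtip [614.9 291.    5.6] [-0.7 -1.5] [0.6 0.4]
htop [505.9 322.4 147.6] [-0.4 -0.6] [-0.1 -0.1]
jar [667.8 208.6  61.1] [0.2 1.3] [-1.4 -1.1]
collar [505.6 322.6  61.5] [-0.4 -0.8] [ 0.1 -0. ]
lidA [ 472.9 -111.6  179.3] [-0.9 -1.6] [0.7 0.7]
c1 [493.2   4.7  50. ]
c2 [718.6 -40.9  50. ]
c2top [704.6 -43.8  50. ]
c3 [ 678.7 -170.3   50. ]
c4 [ 464.5 -119.    50. ]
latch [602.  -15.1  50. ]
lidB [ 680.4 -161.7  180. ]
lidA [ 469.2 -108.6  180. ]
red [656.6 -61.8  18. ]
blue [575.3 -47.   18. ]
white [604.3 -95.8  18. ]
yellow [524.5 -70.3  18. ]
```

The crop sharpens the case corners: centre about (585,-82), with the hinge side towards -y. The small decoy probe stands upright at (612,294). I'll hover over the large probe and refine its position with the wrist camera.

Request:
jog_arm(
  plan=[
    {"travel": [-0.016,0.045,0],"yaw": 0,"hand": 0.0854},
    {"travel": [-0.016,0.045,0],"yaw": 0,"hand": 0.0854},
    {"travel": [-0.016,0.045,0],"yaw": 0,"hand": 0.0854},
    {"travel": [-0.016,0.045,0],"yaw": 0,"hand": 0.0854},
    {"travel": [-0.016,0.045,0],"yaw": 0,"hand": 0.0854},
    {"travel": [-0.016,0.045,0],"yaw": 0,"hand": 0.0854},
    {"travel": [-0.016,0.045,0],"yaw": 0,"hand": 0.0854},
    {"travel": [0,0,0],"yaw": 0,"hand": 0.0854},
    {"travel": [0,0,0],"yaw": 0,"hand": 0.0854},
  ],
)

```text
time: 1.05
eef_pos: [504.0, 322.7, 228.2]
ee_rot: [-0.001, 0.709, 0.705, -0.003]
contact_force: [0.2, 0.4, -0.7]
opening: 0.996
```

```bash
python3 - <<'E'
from h import *
np.set_printoptions(precision=1,suppress=True)
st=env.state();f=grab_frame("wrist");c=cam("wrist",st);print(st["eef_pos"],st["ee_rot"])
g=grab_frame("scene");np.save("pics/s1.npy",g)
for X in ((510,320,153),(510,320,68)):print(proj(c,X))
cv2.imwrite("pics/w1.png",cv2.resize(f[...,::-1],(800,600)))
hsv=cv2.cvtColor(f,cv2.COLOR_RGB2HSV);m=cv2.inRange(hsv,(5,170,120),(18,255,255))
n,l,s_,ce=cv2.connectedComponentsWithStats(m)
for i in range(1,n):
    if s_[i][4]>60: print(s_[i],ce[i],onplane(c,ce[i],153))
E
```

```text
[504.  322.7 228.2] [-0.   0.7  0.7 -0. ]
[260.3 210.1]
[258.3 180.3]
[245 173  23  46 515] [255.6 190.7] [506.3 336.1 153. ]
[341 196  31  33 359] [354.  209.5] [583.6 320.2 153. ]
```

View pics/w1.png

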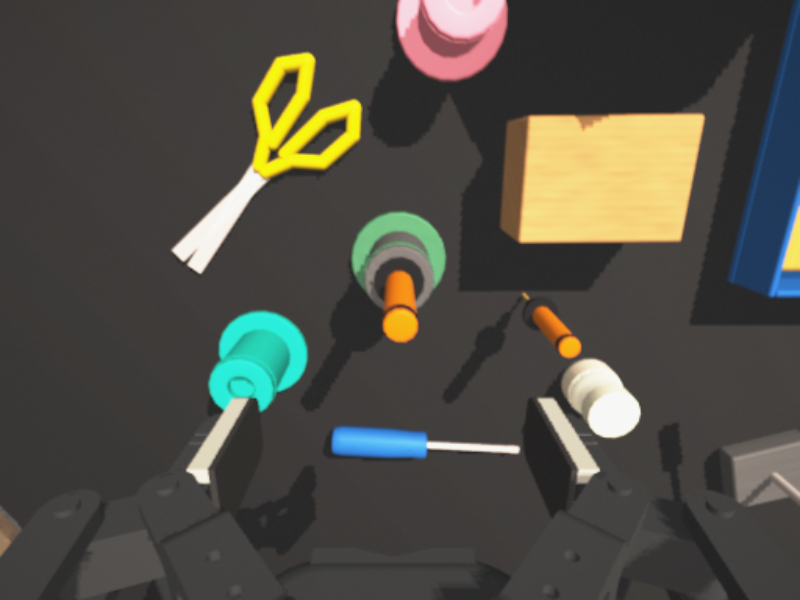

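The handle top is at (400,325), the green foot centre at (398,254), the decoy top at (569,346) and the jar at (612,412).

```bash
python3 - <<'E'
from h import *
np.set_printoptions(precision=1,suppress=True)
c=cam("wrist",env.state())
for n,p,z in (("htop",(400,325),153),("foot",(398.5,257),4),("tubetop",(400,283),74),("decoy",(569,346),105),("jar",(612,412),60)): print(n,onplane(c,s(*p),z))
f=np.load("pics/s1.npy");A=cam("scene")
hsv=cv2.cvtColor(f,cv2.COLOR_RGB2HSV)
for n,lo,hi in (("red",(0,170,110),(5,255,255)),("yellow",(24,170,120),(33,255,255)),("blue",(105,150,60),(118,255,255))):
    m=cv2.inRange(hsv,lo,hi);m[:190]=0;m[252:]=0;m[:,:205]=0;m[:,258:]=0
    nn,l,s_,ce=cv2.connectedComponentsWithStats(m)
    for i in range(1,nn):
        if s_[i][4]>10: print(n,s_[i],ce[i],onplane(A,ce[i],18))
cv2.imwrite("pics/s1c.png",cv2.resize(f[140:270,170:270,::-1],(461,600),interpolation=cv2.INTER_CUBIC))
E
```

```text
htop [506.7 321.5 153. ]
foot [507.  322.3   4. ]
tubetop [507.5 320.7  74. ]
decoy [612.3 288.3 105. ]
jar [670.1 213.   60. ]
red [225 238   6   7  22] [227.6 241.4] [658.9 -61.   18. ]
yellow [231 196   7   7  36] [234.4 199.2] [523.7 -68.7  18. ]
blue [236 214   6   5  14] [238.4 216.2] [577.7 -46.4  18. ]
```

View pics/s1c.png

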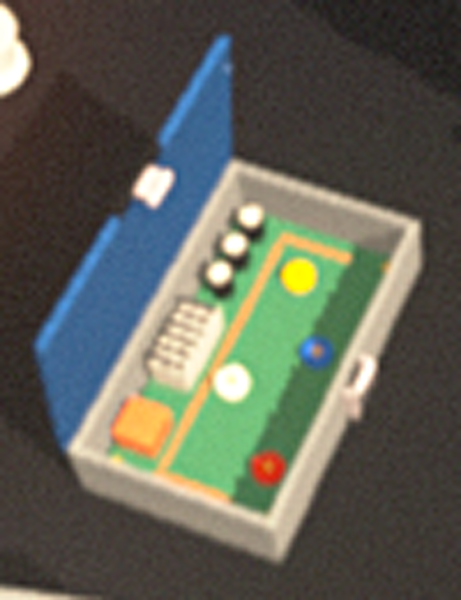

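The clear view confirms the studs and the open lid. Next I descend on the probe.

Request:
jog_arm(
  plan=[
    {"travel": [0.003,-0.001,-0.03],"yaw": 0,"hand": 0.07},
    {"travel": [0,0,-0.03],"yaw": 0,"hand": 0.06},
    {"travel": [0,0,-0.03],"yaw": 0,"hand": 0.06},
    {"travel": [0,0,-0.03],"yaw": 0,"hand": 0.05},
    {"travel": [0,0,-0.014],"yaw": 0,"hand": 0.05},
    {"travel": [0,0,0],"yaw": 0,"hand": 0.05},
    {"travel": [0,0,0],"yaw": 0,"hand": 0.05},
  ],
)

```text
time: 1.85
eef_pos: [514.3, 309.2, 91.5]
ee_rot: [0.002, 0.715, 0.699, -0.002]
contact_force: [0.3, 0.3, 0.0]
opening: 0.586
```

Request:
jog_arm(
  plan=[
    {"travel": [-0.007,0.012,0.002],"yaw": 0,"hand": 0.05},
    {"travel": [0,0,0],"yaw": 0,"hand": 0.05},
    {"travel": [0,0,0],"yaw": 0,"hand": 0.05},
  ],
)

```text
time: 2.15
eef_pos: [508.7, 322.2, 96.6]
ee_rot: [0.002, 0.716, 0.698, 0.0]
contact_force: [-0.1, -0.8, -0.0]
opening: 0.587
```

Request:
jog_arm(
  plan=[
    {"travel": [-0.002,-0.001,-0.002],"yaw": 0,"hand": 0.05},
    {"travel": [0,0,0],"yaw": 0,"hand": 0.04},
    {"travel": [0,0,0],"yaw": 0,"hand": 0.0},
    {"travel": [0,0,0],"yaw": 0,"hand": 0.0},
    {"travel": [0,0,0],"yaw": 0,"hand": 0.0},
    {"travel": [0,0,0],"yaw": 0,"hand": 0.0},
    {"travel": [0,0,0],"yaw": 0,"hand": 0.0},
    {"travel": [0,0,0],"yaw": 0,"hand": 0.0},
  ],
)

```text
time: 2.95
eef_pos: [506.9, 322.0, 95.9]
ee_rot: [0.002, 0.716, 0.698, 0.002]
contact_force: [-0.5, 0.1, 0.8]
opening: 0.193
```

Request:
jog_arm(
  plan=[
    {"travel": [0,0,0],"yaw": 0,"hand": 0.0},
  ],
)

```text
time: 3.05
eef_pos: [506.9, 322.0, 95.9]
ee_rot: [0.002, 0.716, 0.698, 0.002]
contact_force: [-0.0, -0.3, 1.0]
opening: 0.192
```

Request:
jog_arm(
  plan=[
    {"travel": [0,0,0.012],"yaw": 0,"hand": 0.0},
    {"travel": [0,0,0.015],"yaw": 0,"hand": 0.0},
    {"travel": [0,0,0.015],"yaw": 0,"hand": 0.0},
    {"travel": [0,0,0.015],"yaw": 0,"hand": 0.0},
  ],
)

```text
time: 3.45
eef_pos: [505.4, 320.4, 154.2]
ee_rot: [0.002, 0.716, 0.698, -0.001]
contact_force: [-0.6, 0.6, -0.9]
opening: 0.198
```

Request:
jog_arm(
  plan=[
    {"travel": [0,0,0.02],"yaw": 0,"hand": 0.0},
    {"travel": [0,0,0.025],"yaw": 0,"hand": 0.0},
    {"travel": [0,0,0.02],"yaw": 0,"hand": 0.0},
    {"travel": [0,0,0],"yaw": 0,"hand": 0.0},
  ],
)

```text
time: 3.85
eef_pos: [506.0, 320.4, 226.8]
ee_rot: [0.002, 0.716, 0.698, 0.001]
contact_force: [0.4, -0.5, -1.0]
opening: 0.193
```

Request:
jog_arm(
  plan=[
    {"travel": [0.015,-0.038,0],"yaw": 0,"hand": 0.0},
    {"travel": [0.015,-0.038,0],"yaw": 0,"hand": 0.0},
    {"travel": [0.015,-0.038,0],"yaw": 0,"hand": 0.0},
    {"travel": [0.015,-0.038,0],"yaw": 0,"hand": 0.0},
    {"travel": [0.015,-0.038,0],"yaw": 0,"hand": 0.0},
    {"travel": [0.015,-0.038,0],"yaw": 0,"hand": 0.0},
    {"travel": [0.015,-0.038,0],"yaw": 0,"hand": 0.0},
    {"travel": [0.015,-0.038,0],"yaw": 0,"hand": 0.0},
    {"travel": [0.015,-0.038,0],"yaw": 0,"hand": 0.0},
    {"travel": [0,0,0],"yaw": 0,"hand": 0.0},
  ],
)

```text
time: 4.85
eef_pos: [638.6, -35.1, 223.7]
ee_rot: [0.001, 0.714, 0.7, -0.001]
contact_force: [-0.5, 0.6, -0.4]
opening: 0.189
```

```bash
python3 - <<'E'
from h import *
np.set_printoptions(precision=1,suppress=True)
st=env.state();f=grab_frame("wrist");c=cam("wrist",st);p=st["eef_pos"];print(p,st["ee_rot"])
b=cv2.resize(f[...,::-1],(800,600))
tip=p+[0,0,-87.9]
for X,n in ((tip,"t"),((657.5,-62,18),"r"),((577,-48,18),"b"),((524,-69,18),"y"),((604,-95.5,18),"w")):
    q=proj(c,X)*1.5625;print(n,q);cv2.drawMarker(b,tuple(q.astype(int)),(255,0,255),0,12,1)
cv2.imwrite("pics/w2.png",b)
E
```

```text
[638.6 -35.1 223.7] [ 0.   0.7  0.7 -0. ]
t [394.  314.7]
r [418.2 295.1]
b [314.8 279.8]
y [250.1 306.6]
w [352.3 335.6]
```

View pics/w2.png

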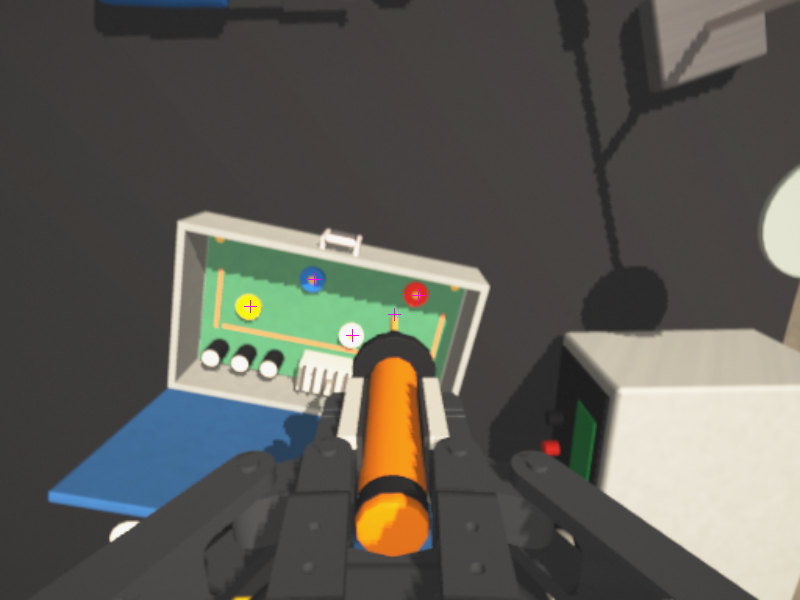

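The wrist view shows my projected stud marks on all four studs (red at 416,295) and the tip mark at the needle. I'll check how tall and how close the grey instrument to the right is before going down.

```bash
python3 - <<'E'
from h import *
np.set_printoptions(precision=1,suppress=True)
A=cam("scene");B=cam("side")
Pm=lambda c: np.array([[c["fx"],0,c["cx"]],[0,c["fy"],c["cy"]],[0,0,1]])@np.c_[c["R"],c["t"]]
for a,b in (((318,430),(422,432)),((165,405),(250,512)),((297,545),(498,520))):
    X=cv2.triangulatePoints(Pm(A),Pm(B),np.array(s(*a)).reshape(2,1),np.array(s(*b)).reshape(2,1))[:,0]; print(X[:3]/X[3])
E
```

```text
[774.  -94.5  76. ]
[ 780.5 -335.2   91. ]
[934.4 -86.9  77.2]
```

Request:
jog_arm(
  plan=[
    {"travel": [0.019,-0.027,0],"yaw": 0,"hand": 0.0},
    {"travel": [0,0,0],"yaw": 0,"hand": 0.0},
    {"travel": [0,0,-0.02],"yaw": 0,"hand": 0.0},
    {"travel": [0,0,-0.02],"yaw": 0,"hand": 0.0},
    {"travel": [0,0,0],"yaw": 0,"hand": 0.0},
    {"travel": [0,0,0],"yaw": 0,"hand": 0.0},
  ],
)

```text
time: 5.5
eef_pos: [655.4, -53.8, 180.8]
ee_rot: [-0.003, 0.711, 0.703, -0.001]
contact_force: [0.5, 0.2, 0.0]
opening: 0.192
```

Clear. The instrument starts at x≈774. Now to correct the offset and go down.

Request:
jog_arm(
  plan=[
    {"travel": [0.002,-0.008,0],"yaw": 0,"hand": 0.0},
    {"travel": [0,0,-0.015],"yaw": 0,"hand": 0.0},
    {"travel": [0,0,-0.015],"yaw": 0,"hand": 0.0},
    {"travel": [0,0,-0.015],"yaw": 0,"hand": 0.0},
    {"travel": [0,0,-0.01],"yaw": 0,"hand": 0.0},
    {"travel": [0,0,0],"yaw": 0,"hand": 0.0},
    {"travel": [0,0,0],"yaw": 0,"hand": 0.0},
  ],
)

```text
time: 6.2
eef_pos: [659.1, -62.1, 125.2]
ee_rot: [-0.001, 0.711, 0.703, 0.001]
contact_force: [1.1, 0.4, 0.4]
opening: 0.194
```

Request:
jog_arm(
  plan=[
    {"travel": [-0.002,0,-0.008],"yaw": 0,"hand": 0.0},
    {"travel": [0,0,-0.006],"yaw": 0,"hand": 0.0},
    {"travel": [0,0,-0.003],"yaw": 0,"hand": 0.0},
    {"travel": [0,0,-0.003],"yaw": 0,"hand": 0.0},
    {"travel": [0,0,0],"yaw": 0,"hand": 0.0},
    {"travel": [0,0,0],"yaw": 0,"hand": 0.0},
  ],
)

```text
time: 6.8
eef_pos: [658.1, -62.2, 105.3]
ee_rot: [0.0, 0.711, 0.703, 0.002]
contact_force: [0.6, -0.6, -1.0]
opening: 0.192
```

Request:
jog_arm(
  plan=[
    {"travel": [0,0,-0.003],"yaw": 0,"hand": 0.0},
    {"travel": [0,0,-0.001],"yaw": 0,"hand": 0.0},
    {"travel": [0,0,0],"yaw": 0,"hand": 0.0},
    {"travel": [0,0,0],"yaw": 0,"hand": 0.0},
    {"travel": [0,0,0],"yaw": 0,"hand": 0.0},
  ],
)

```text
time: 7.3
eef_pos: [658.5, -62.1, 101.9]
ee_rot: [0.001, 0.711, 0.703, 0.002]
contact_force: [-1.4, 0.1, 1.1]
opening: 0.197
```

Request:
jog_arm(
  plan=[
    {"travel": [0,0,-0.001],"yaw": 0,"hand": 0.0},
    {"travel": [0,0,0],"yaw": 0,"hand": 0.0},
    {"travel": [0,0,0],"yaw": 0,"hand": 0.0},
    {"travel": [0,0,0],"yaw": 0,"hand": 0.0},
    {"travel": [0,0,0],"yaw": 0,"hand": 0.0},
  ],
)

```text
time: 7.8
eef_pos: [658.5, -62.1, 101.0]
ee_rot: [0.001, 0.711, 0.703, 0.003]
contact_force: [-1.2, -0.8, 0.9]
opening: 0.197
```

Request:
jog_arm(
  plan=[
    {"travel": [0,0,-0.002],"yaw": 0,"hand": 0.0},
    {"travel": [0,0,0],"yaw": 0,"hand": 0.0},
    {"travel": [0,0,0],"yaw": 0,"hand": 0.0},
  ],
)

```text
time: 8.1
eef_pos: [658.5, -62.1, 99.0]
ee_rot: [0.001, 0.711, 0.703, 0.003]
contact_force: [0.6, -0.1, 1.9]
opening: 0.193
```

Request:
jog_arm(
  plan=[
    {"travel": [0,0,0.01],"yaw": 0,"hand": 0.0},
    {"travel": [0,0,0.02],"yaw": 0,"hand": 0.0},
    {"travel": [0,0,0.02],"yaw": 0,"hand": 0.0},
    {"travel": [-0.02,0,0],"yaw": 0,"hand": 0.0},
    {"travel": [-0.03,-0.001,0],"yaw": 0,"hand": 0.0},
    {"travel": [-0.03,-0.002,0],"yaw": 0,"hand": 0.0},
    {"travel": [-0.03,-0.002,0],"yaw": 0,"hand": 0.0},
    {"travel": [-0.02,-0.002,0],"yaw": 0,"hand": 0.0},
    {"travel": [0,0,0],"yaw": 0,"hand": 0.0},
    {"travel": [0,0,0],"yaw": 0,"hand": 0.0},
  ],
)

```text
time: 9.1
eef_pos: [525.8, -69.1, 155.8]
ee_rot: [0.003, 0.711, 0.703, 0.005]
contact_force: [-0.0, -0.4, -1.4]
opening: 0.196
```

Request:
jog_arm(
  plan=[
    {"travel": [-0.002,0,-0.012],"yaw": 0,"hand": 0.0},
    {"travel": [0,0,-0.012],"yaw": 0,"hand": 0.0},
    {"travel": [0,0,-0.01],"yaw": 0,"hand": 0.0},
    {"travel": [0,0,-0.006],"yaw": 0,"hand": 0.0},
    {"travel": [0,0,0],"yaw": 0,"hand": 0.0},
    {"travel": [0,0,0],"yaw": 0,"hand": 0.0},
  ],
)

```text
time: 9.7
eef_pos: [525.8, -68.5, 111.0]
ee_rot: [0.002, 0.711, 0.703, 0.004]
contact_force: [-0.1, 0.8, -1.4]
opening: 0.195
```

Request:
jog_arm(
  plan=[
    {"travel": [-0.002,0,-0.004],"yaw": 0,"hand": 0.0},
    {"travel": [0,0,-0.004],"yaw": 0,"hand": 0.0},
    {"travel": [0,0,-0.002],"yaw": 0,"hand": 0.0},
    {"travel": [0,0,0],"yaw": 0,"hand": 0.0},
    {"travel": [0,0,0],"yaw": 0,"hand": 0.0},
    {"travel": [0,0,0],"yaw": 0,"hand": 0.0},
    {"travel": [0,0,0],"yaw": 0,"hand": 0.0},
  ],
)

```text
time: 10.4
eef_pos: [524.3, -68.6, 101.5]
ee_rot: [0.003, 0.711, 0.703, 0.005]
contact_force: [-1.8, -0.1, 0.9]
opening: 0.193
```

Request:
jog_arm(
  plan=[
    {"travel": [0,0,-0.001],"yaw": 0,"hand": 0.0},
    {"travel": [0,0,0],"yaw": 0,"hand": 0.0},
    {"travel": [0,0,0],"yaw": 0,"hand": 0.0},
    {"travel": [0,0,0],"yaw": 0,"hand": 0.0},
    {"travel": [0,0,0],"yaw": 0,"hand": 0.0},
  ],
)

```text
time: 10.9
eef_pos: [524.4, -68.6, 100.6]
ee_rot: [0.003, 0.711, 0.703, 0.005]
contact_force: [-0.8, -0.4, 1.1]
opening: 0.197
```

Request:
jog_arm(
  plan=[
    {"travel": [0,0,0.01],"yaw": 0,"hand": 0.0},
    {"travel": [0,0,0.015],"yaw": 0,"hand": 0.0},
    {"travel": [0.01,0.004,0.01],"yaw": 0,"hand": 0.0},
    {"travel": [0.018,0.008,0],"yaw": 0,"hand": 0.0},
    {"travel": [0.018,0.008,0],"yaw": 0,"hand": 0.0},
    {"travel": [0.004,0.001,0],"yaw": 0,"hand": 0.0},
    {"travel": [0,0,0],"yaw": 0,"hand": 0.0},
    {"travel": [0,0,0],"yaw": 0,"hand": 0.0},
  ],
)

```text
time: 11.7
eef_pos: [575.7, -47.9, 140.9]
ee_rot: [0.004, 0.711, 0.703, 0.006]
contact_force: [-0.0, -0.3, -0.8]
opening: 0.192
```

Request:
jog_arm(
  plan=[
    {"travel": [0.001,0,-0.01],"yaw": 0,"hand": 0.0},
    {"travel": [0,0,-0.01],"yaw": 0,"hand": 0.0},
    {"travel": [0,0,-0.006],"yaw": 0,"hand": 0.0},
    {"travel": [0,0,0],"yaw": 0,"hand": 0.0},
    {"travel": [0,0,0],"yaw": 0,"hand": 0.0},
  ],
)

```text
time: 12.2
eef_pos: [573.7, -49.5, 111.6]
ee_rot: [0.003, 0.712, 0.702, 0.004]
contact_force: [0.1, 0.0, -1.1]
opening: 0.195
```

Request:
jog_arm(
  plan=[
    {"travel": [0.003,0.001,-0.004],"yaw": 0,"hand": 0.0},
    {"travel": [0,0,-0.004],"yaw": 0,"hand": 0.0},
    {"travel": [0,0,-0.002],"yaw": 0,"hand": 0.0},
    {"travel": [0,0,0],"yaw": 0,"hand": 0.0},
    {"travel": [0,0,0],"yaw": 0,"hand": 0.0},
    {"travel": [0,0,0],"yaw": 0,"hand": 0.0},
    {"travel": [0,0,0],"yaw": 0,"hand": 0.0},
  ],
)

```text
time: 12.9
eef_pos: [577.7, -48.4, 101.8]
ee_rot: [0.004, 0.712, 0.702, 0.005]
contact_force: [0.5, 0.3, 1.4]
opening: 0.191
```

Request:
jog_arm(
  plan=[
    {"travel": [0,0,-0.001],"yaw": 0,"hand": 0.0},
    {"travel": [0,0,0],"yaw": 0,"hand": 0.0},
    {"travel": [0,0,0],"yaw": 0,"hand": 0.0},
    {"travel": [0,0,0],"yaw": 0,"hand": 0.0},
    {"travel": [0,0,0],"yaw": 0,"hand": 0.0},
  ],
)

```text
time: 13.4
eef_pos: [577.7, -48.4, 101.0]
ee_rot: [0.004, 0.712, 0.702, 0.005]
contact_force: [-1.0, 0.1, 0.4]
opening: 0.197
```

Request:
jog_arm(
  plan=[
    {"travel": [0,0,0.01],"yaw": 0,"hand": 0.0},
    {"travel": [0,0,0.03],"yaw": 0,"hand": 0.0},
    {"travel": [0,0,0.03],"yaw": 0,"hand": 0.0},
    {"travel": [0,0,0.03],"yaw": 0,"hand": 0.0},
    {"travel": [0,0.01,0.025],"yaw": 0,"hand": 0.0},
    {"travel": [-0.008,0.04,0],"yaw": 0,"hand": 0.0},
    {"travel": [-0.008,0.04,0],"yaw": 0,"hand": 0.0},
    {"travel": [-0.008,0.04,0],"yaw": 0,"hand": 0.0},
    {"travel": [-0.008,0.04,0],"yaw": 0,"hand": 0.0},
    {"travel": [-0.008,0.04,0],"yaw": 0,"hand": 0.0},
    {"travel": [-0.008,0.04,0],"yaw": 0,"hand": 0.0},
    {"travel": [-0.008,0.04,0],"yaw": 0,"hand": 0.0},
    {"travel": [-0.008,0.04,0],"yaw": 0,"hand": 0.0},
    {"travel": [-0.006,0.03,0],"yaw": 0,"hand": 0.0},
    {"travel": [0,0,0],"yaw": 0,"hand": 0.0},
    {"travel": [0,0,0],"yaw": 0,"hand": 0.0},
  ],
)

```text
time: 15.0
eef_pos: [501.0, 322.9, 241.8]
ee_rot: [0.006, 0.714, 0.7, 0.008]
contact_force: [1.2, 0.6, -0.5]
opening: 0.19
```

Request:
jog_arm(
  plan=[
    {"travel": [0.005,-0.001,-0.02],"yaw": 0,"hand": 0.0},
    {"travel": [0,0,-0.02],"yaw": 0,"hand": 0.0},
    {"travel": [0,0,-0.018],"yaw": 0,"hand": 0.0},
    {"travel": [0,0,-0.01],"yaw": 0,"hand": 0.0},
    {"travel": [0,0,0],"yaw": 0,"hand": 0.0},
    {"travel": [0,0,0],"yaw": 0,"hand": 0.0},
  ],
)

```text
time: 15.6
eef_pos: [509.4, 316.3, 175.0]
ee_rot: [0.007, 0.716, 0.698, 0.01]
contact_force: [-0.0, 0.7, -0.4]
opening: 0.194
```

Request:
jog_arm(
  plan=[
    {"travel": [-0.004,0.006,0],"yaw": 0,"hand": 0.0},
    {"travel": [0,0,0],"yaw": 0,"hand": 0.0},
    {"travel": [0,0,0],"yaw": 0,"hand": 0.0},
  ],
)

```text
time: 15.9
eef_pos: [506.1, 323.2, 177.4]
ee_rot: [0.007, 0.716, 0.698, 0.011]
contact_force: [0.9, 0.8, -1.4]
opening: 0.195
```

Request:
jog_arm(
  plan=[
    {"travel": [0,-0.001,-0.01],"yaw": 0,"hand": 0.0},
    {"travel": [0,0,-0.008],"yaw": 0,"hand": 0.0},
    {"travel": [0,0,0],"yaw": 0,"hand": 0.0},
    {"travel": [0,0,0],"yaw": 0,"hand": 0.0},
  ],
)

```text
time: 16.3
eef_pos: [506.1, 322.4, 158.1]
ee_rot: [0.007, 0.716, 0.698, 0.012]
contact_force: [-1.2, 0.4, -0.7]
opening: 0.192
```

```bash
python3 - <<'E'
from h import *
g=grab_frame("side");a=grab_frame("scene");print(env.state()["eef_pos"])
b=np.hstack([cv2.resize(a[150:230,340:420],(400,400),interpolation=cv2.INTER_CUBIC),cv2.resize(g[120:200,300:380],(400,400),interpolation=cv2.INTER_CUBIC)])
cv2.imwrite("pics/ins.png",b[...,::-1])
E
```

```text
[506.08200792 322.41456046 158.26232048]
```

View pics/ins.png

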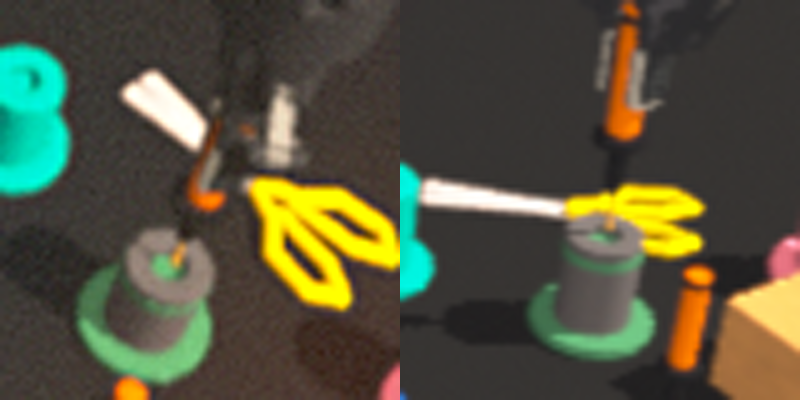

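The tip is just above the stand's mouth, at scene (177,262) against a hole centre of about (168,265), so slightly to +y. I'll lower it slowly with a small -y nudge and watch the force.

Request:
jog_arm(
  plan=[
    {"travel": [0,-0.0015,-0.004],"yaw": 0,"hand": 0.0},
    {"travel": [0,0,-0.006],"yaw": 0,"hand": 0.0},
    {"travel": [0,0,-0.006],"yaw": 0,"hand": 0.0},
    {"travel": [0,0,-0.006],"yaw": 0,"hand": 0.0},
    {"travel": [0,0,0],"yaw": 0,"hand": 0.0},
  ],
)

```text
time: 16.9
eef_pos: [506.2, 320.8, 134.5]
ee_rot: [0.007, 0.716, 0.698, 0.012]
contact_force: [0.6, 0.4, -1.3]
opening: 0.194
```

Request:
jog_arm(
  plan=[
    {"travel": [0,0,-0.005],"yaw": 0,"hand": 0.0},
    {"travel": [0,0,-0.005],"yaw": 0,"hand": 0.0},
    {"travel": [0,0,-0.005],"yaw": 0,"hand": 0.0},
    {"travel": [0,0,0],"yaw": 0,"hand": 0.0},
  ],
)

```text
time: 17.3
eef_pos: [506.2, 320.8, 118.0]
ee_rot: [0.007, 0.716, 0.698, 0.012]
contact_force: [-0.9, 0.1, -1.3]
opening: 0.192
```

Request:
jog_arm(
  plan=[
    {"travel": [0,0,-0.005],"yaw": 0,"hand": 0.0},
    {"travel": [0,0,-0.005],"yaw": 0,"hand": 0.0},
    {"travel": [0,0,0],"yaw": 0,"hand": 0.0},
  ],
)

```text
time: 17.6
eef_pos: [506.3, 320.9, 107.2]
ee_rot: [0.007, 0.716, 0.698, 0.012]
contact_force: [0.2, -0.9, -0.6]
opening: 0.195
```

Request:
jog_arm(
  plan=[
    {"travel": [0,0,-0.004],"yaw": 0,"hand": 0.0},
    {"travel": [0,0,-0.004],"yaw": 0,"hand": 0.0},
    {"travel": [0,0,-0.002],"yaw": 0,"hand": 0.0},
    {"travel": [0,0,0],"yaw": 0,"hand": 0.0},
  ],
)

```text
time: 18.0
eef_pos: [506.3, 320.9, 96.3]
ee_rot: [0.007, 0.716, 0.698, 0.012]
contact_force: [-0.9, 0.1, -0.5]
opening: 0.198
```

Almost seated. I'll release it there, open wide enough and rise.

Request:
jog_arm(
  plan=[
    {"travel": [0,0,0],"yaw": 0,"hand": 0.05},
    {"travel": [0,0,0],"yaw": 0,"hand": 0.05},
    {"travel": [0,0,0],"yaw": 0,"hand": 0.05},
    {"travel": [0,0,0],"yaw": 0,"hand": 0.05},
    {"travel": [0,0,0.015],"yaw": 0,"hand": 0.05},
    {"travel": [0,0,0.02],"yaw": 0,"hand": 0.05},
    {"travel": [0,0,0.025],"yaw": 0,"hand": 0.05},
    {"travel": [0,0,0.03],"yaw": 0,"hand": 0.05},
    {"travel": [0,0,0.03],"yaw": 0,"hand": 0.05},
    {"travel": [0,0,0.01],"yaw": 0,"hand": 0.05},
    {"travel": [0,0,0],"yaw": 0,"hand": 0.05},
  ],
)

```text
time: 19.1
eef_pos: [505.7, 320.5, 231.5]
ee_rot: [0.007, 0.716, 0.698, 0.012]
contact_force: [0.9, 0.4, -0.3]
opening: 0.59
```

```bash
python3 - <<'E'
from h import *
np.set_printoptions(precision=1,suppress=True)
st=env.state();f=grab_frame("wrist");c=cam("wrist",st);print(st["eef_pos"])
g=grab_frame("side");a=grab_frame("scene")
b=np.hstack([cv2.resize(a[150:230,340:420],(400,400),interpolation=cv2.INTER_CUBIC),cv2.resize(g[120:200,300:380],(400,400),interpolation=cv2.INTER_CUBIC)])
for n,X in (("top",(507,321.5,153)),("mouth",(507,321.5,74))):
    for k,cc in (("s",cam("scene")),("d",cam("side"))):
        q=proj(cc,X); o=(340,150,0) if k=="s" else (300,120,400)
        cv2.drawMarker(b,(int((q[0]-o[0])*5+o[2]+2),int((q[1]-o[1])*5+2)),(0,0,255),0,14,1)
cv2.imwrite("pics/rel.png",b[...,::-1])
E
```

```text
[505.7 320.5 231.5]
```

View pics/rel.png

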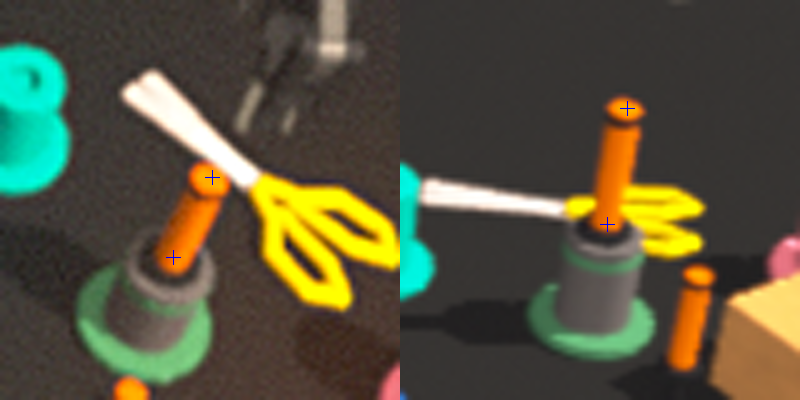

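The probe is seated upright with its collar on the rim, within about 1 px of its original marks. Next is the lid. I'll check the cup near the hinge side while swinging across above the lid with the fingers shut.

```bash
python3 - <<'E'
from h import *
np.set_printoptions(precision=1,suppress=True)
A=cam("scene");B=cam("side")
Pm=lambda c: np.array([[c["fx"],0,c["cx"]],[0,c["fy"],c["cy"]],[0,0,1]])@np.c_[c["R"],c["t"]]
for a,b in (((258,228),(179,338)),((262,243),(180,360))):
    X=cv2.triangulatePoints(Pm(A),Pm(B),np.array(s(*a)).reshape(2,1),np.array(s(*b)).reshape(2,1))[:,0]; print(X[:3]/X[3])
d=np.array([.23,.973]);M=np.array([526.7,-134.6])
for deg in (0,10,20,30,40,50,60,70,80,90):
    p=np.radians(deg);r=120;i=r*np.sin(p)-6*np.cos(p)-11
    print(deg,M+i*d,50+r*np.cos(p)+6*np.sin(p))
E
```

```text
[ 375.3 -320.6   44.8]
[ 371.  -326.9   -6.8]
0 [ 522.8 -151.1] 170.0
10 [ 527.6 -130.8] 169.21881942746654
20 [ 532.3 -110.9] 164.81523535426302
30 [536.8 -92. ] 156.92304845413264
40 [540.9 -74.7] 145.7820588323966
50 [544.4 -59.6] 131.7307798210986
60 [547.4 -47.1] 115.19615242270665
70 [549.6 -37.6] 96.68057292379571
80 [551.1 -31.3] 76.7466278381049
90 [551.8 -28.5] 56.00000000000001
```

Request:
jog_arm(
  plan=[
    {"travel": [0,-0.045,0.01],"yaw": -4,"hand": 0.0},
    {"travel": [0,-0.045,0.0],"yaw": -4,"hand": 0.0},
    {"travel": [0,-0.045,0.0],"yaw": -4,"hand": 0.0},
    {"travel": [0,-0.045,0.0],"yaw": 0,"hand": 0.0},
    {"travel": [0,-0.045,0.0],"yaw": 0,"hand": 0.0},
    {"travel": [0,-0.045,0.0],"yaw": 0,"hand": 0.0},
    {"travel": [0,-0.045,0.0],"yaw": 0,"hand": 0.0},
    {"travel": [0,-0.045,0.0],"yaw": 0,"hand": 0.0},
    {"travel": [0,0,0.0],"yaw": 0,"hand": 0.0},
    {"travel": [0,0,0.0],"yaw": 0,"hand": 0.0},
  ],
)

```text
time: 20.25
eef_pos: [493.1, -54.1, 223.8]
ee_rot: [0.003, 0.787, 0.617, -0.002]
contact_force: [0.8, 1.5, 0.3]
opening: 0.001
```

Request:
jog_arm(
  plan=[
    {"travel": [0.005,-0.02,0.02],"yaw": 0,"hand": 0.0},
    {"travel": [0.005,-0.04,0.005],"yaw": 0,"hand": 0.0},
    {"travel": [0.005,-0.04,0],"yaw": 0,"hand": 0.0},
    {"travel": [0.004,-0.04,0.0],"yaw": 0,"hand": 0.0},
    {"travel": [0,0,0.0],"yaw": 0,"hand": 0.0},
    {"travel": [0,0,0.0],"yaw": 0,"hand": 0.0},
  ],
)

```text
time: 20.85
eef_pos: [511.7, -190.6, 243.8]
ee_rot: [-0.001, 0.783, 0.621, -0.005]
contact_force: [-0.4, 1.2, -0.6]
opening: -0.0
```

Request:
jog_arm(
  plan=[
    {"travel": [0.0,-0.003,-0.02],"yaw": 0,"hand": 0.0},
    {"travel": [0,0,-0.02],"yaw": 0,"hand": 0.0},
    {"travel": [0,0,-0.02],"yaw": 0,"hand": 0.0},
    {"travel": [0,0,-0.01],"yaw": 0,"hand": 0.0},
    {"travel": [0,0,0.0],"yaw": 0,"hand": 0.0},
    {"travel": [0,0,0.0],"yaw": 0,"hand": 0.0},
  ],
)

```text
time: 21.45
eef_pos: [512.8, -183.6, 169.6]
ee_rot: [-0.003, 0.78, 0.626, -0.005]
contact_force: [-0.2, 0.0, -0.1]
opening: 0.0
```

```bash
python3 - <<'E'
from h import *
print(env.state()["eef_pos"])
g=grab_frame("side");a=grab_frame("scene")
b=np.hstack([cv2.resize(a[130:270,160:270],(400,509),interpolation=cv2.INTER_CUBIC),cv2.resize(g[130:300,170:300],(400,523),interpolation=cv2.INTER_CUBIC)[:509]])
cv2.imwrite("pics/lid1.png",b[...,::-1])
E
```

```text
[ 512.79528209 -183.64451785  169.6176089 ]
```

View pics/lid1.png

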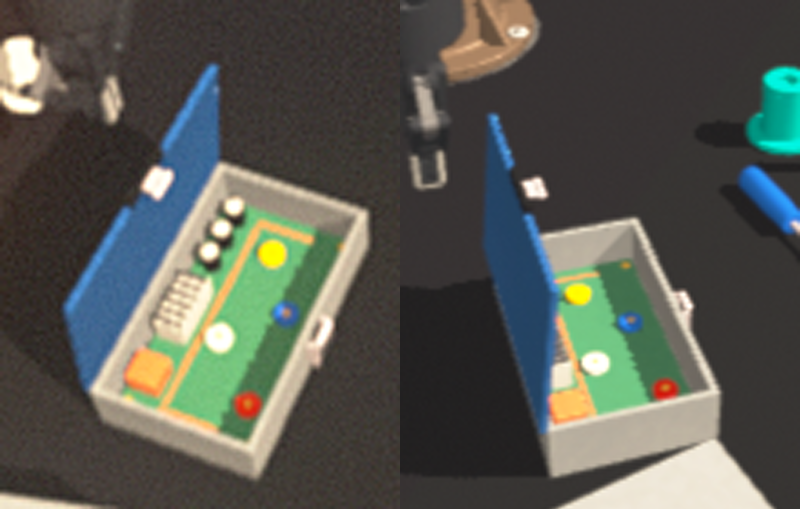

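The shut fingers are outside the lid near its robot-side end, clear of it and about 10 mm below its top edge. Next I push the lid inward along its arc.

Request:
jog_arm(
  plan=[
    {"travel": [0.003,0.011,-0.003],"yaw": 0,"hand": 0.0},
    {"travel": [0.003,0.011,-0.003],"yaw": 0,"hand": 0.0},
    {"travel": [0.003,0.011,0],"yaw": 0,"hand": 0.0},
    {"travel": [0.003,0.011,0],"yaw": 0,"hand": 0.0},
    {"travel": [0.003,0.011,0],"yaw": 0,"hand": 0.0},
    {"travel": [0.002,0.01,-0.002],"yaw": 0,"hand": 0.0},
    {"travel": [0,0,0.0],"yaw": 0,"hand": 0.0},
  ],
)

```text
time: 22.25
eef_pos: [532.9, -112.2, 163.5]
ee_rot: [-0.001, 0.779, 0.626, -0.003]
contact_force: [-1.1, -0.4, -1.2]
opening: -0.001
```

Request:
jog_arm(
  plan=[
    {"travel": [0.002,0.01,-0.005],"yaw": 0,"hand": 0.0},
    {"travel": [0.002,0.01,-0.005],"yaw": 0,"hand": 0.0},
    {"travel": [0.002,0.009,-0.006],"yaw": 0,"hand": 0.0},
    {"travel": [0.002,0.008,-0.006],"yaw": 0,"hand": 0.0},
    {"travel": [0.002,0.008,-0.007],"yaw": 0,"hand": 0.0},
    {"travel": [0.002,0.007,-0.007],"yaw": 0,"hand": 0.0},
    {"travel": [0,0,0.0],"yaw": 0,"hand": 0.0},
  ],
)

```text
time: 22.95
eef_pos: [545.6, -56.4, 124.0]
ee_rot: [-0.001, 0.78, 0.626, -0.003]
contact_force: [-0.6, 0.2, 0.5]
opening: 0.0
```

```bash
python3 - <<'E'
from h import *
print(env.state()["eef_pos"])
g=grab_frame("side");a=grab_frame("scene")
b=np.hstack([cv2.resize(a[130:270,160:270],(400,509),interpolation=cv2.INTER_CUBIC),cv2.resize(g[130:300,170:300],(400,523),interpolation=cv2.INTER_CUBIC)[:509]])
cv2.imwrite("pics/lid2.png",b[...,::-1])
E
```

```text
[545.58800825 -56.40378205 123.96040282]
```

View pics/lid2.png

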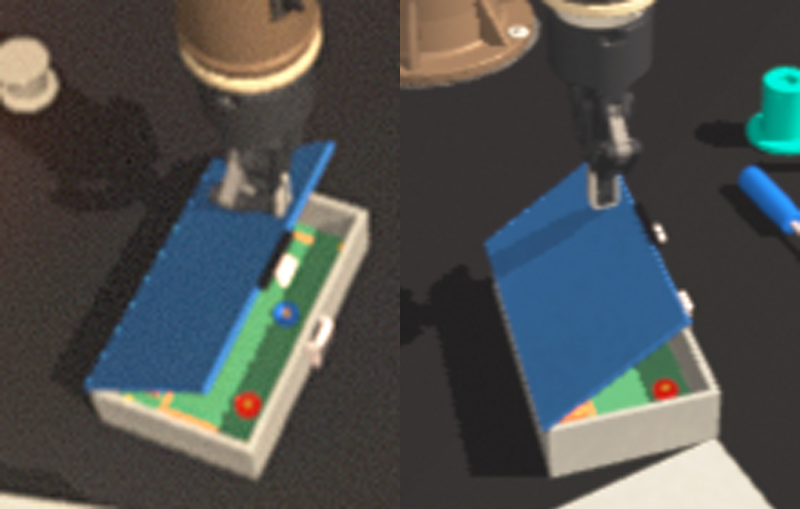

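The lid is about halfway down, with the fingers on its outer face near the free edge. I'll carry on along the arc.

Request:
jog_arm(
  plan=[
    {"travel": [0.001,0.005,-0.008],"yaw": 0,"hand": 0.0},
    {"travel": [0.001,0.005,-0.008],"yaw": 0,"hand": 0.0},
    {"travel": [0.001,0.004,-0.009],"yaw": 0,"hand": 0.0},
    {"travel": [0.001,0.004,-0.009],"yaw": 0,"hand": 0.0},
    {"travel": [0,0.003,-0.009],"yaw": 0,"hand": 0.0},
    {"travel": [0,0.002,-0.008],"yaw": 0,"hand": 0.0},
    {"travel": [0,0,0.0],"yaw": 0,"hand": 0.0},
  ],
)

```text
time: 23.75
eef_pos: [551.1, -33.6, 70.1]
ee_rot: [0.0, 0.781, 0.625, -0.002]
contact_force: [-0.2, 1.5, 0.9]
opening: 0.002
```

Request:
jog_arm(
  plan=[
    {"travel": [0,0.003,-0.004],"yaw": 0,"hand": 0.0},
    {"travel": [0,0,-0.004],"yaw": 0,"hand": 0.0},
    {"travel": [0,0,-0.003],"yaw": 0,"hand": 0.0},
    {"travel": [0,0,0],"yaw": 0,"hand": 0.0},
  ],
)

```text
time: 24.15
eef_pos: [551.1, -29.8, 59.5]
ee_rot: [-0.0, 0.781, 0.625, -0.002]
contact_force: [-0.6, 0.0, -0.7]
opening: -0.005
```

Request:
jog_arm(
  plan=[
    {"travel": [0,0,-0.002],"yaw": 0,"hand": 0.0},
    {"travel": [0,0,-0.002],"yaw": 0,"hand": 0.0},
    {"travel": [0,0,0],"yaw": 0,"hand": 0.0},
  ],
)

```text
time: 24.45
eef_pos: [551.3, -29.5, 56.0]
ee_rot: [0.0, 0.781, 0.625, -0.001]
contact_force: [-2.2, -0.4, 6.9]
opening: 0.0
```

Request:
jog_arm(
  plan=[
    {"travel": [0,0,-0.002],"yaw": 0,"hand": 0.0},
    {"travel": [0,0,-0.001],"yaw": 0,"hand": 0.0},
    {"travel": [0,0,0],"yaw": 0,"hand": 0.0},
  ],
)

```text
time: 24.75
eef_pos: [551.2, -29.6, 56.3]
ee_rot: [0.0, 0.781, 0.625, -0.001]
contact_force: [0.3, -0.2, 0.3]
opening: 0.001
```

Request:
jog_arm(
  plan=[
    {"travel": [0,0,-0.002],"yaw": 0,"hand": 0.0},
  ],
)

```text
time: 24.85
eef_pos: [551.6, -29.5, 55.3]
ee_rot: [0.0, 0.781, 0.625, -0.0]
contact_force: [-7.8, -0.0, 30.1]
opening: 0.001
```

Request:
jog_arm(
  plan=[
    {"travel": [0,0,-0.003],"yaw": 0,"hand": 0.0},
  ],
)

```text
time: 24.95
eef_pos: [551.8, -29.5, 54.7]
ee_rot: [0.0, 0.781, 0.625, 0.0]
contact_force: [-15.0, 2.0, 54.1]
opening: -0.004
```

It is firmly down against a hard stop, so I'm lifting off now.

Request:
jog_arm(
  plan=[
    {"travel": [0,0,0.003],"yaw": 0,"hand": 0.0},
    {"travel": [0,0,0.02],"yaw": 0,"hand": 0.0},
    {"travel": [0,0,0.04],"yaw": 0,"hand": 0.0},
    {"travel": [0,0,0.04],"yaw": 0,"hand": 0.0},
    {"travel": [-0.03,0.03,0.03],"yaw": 0,"hand": 0.0},
    {"travel": [-0.03,0.04,0],"yaw": 0,"hand": 0.0},
    {"travel": [-0.02,0.04,0],"yaw": 0,"hand": 0.0},
    {"travel": [0,0,0],"yaw": 0,"hand": 0.0},
    {"travel": [0,0,0],"yaw": 0,"hand": 0.0},
    {"travel": [0,0,0],"yaw": 0,"hand": 0.0},
  ],
)

```text
time: 25.95
eef_pos: [469.3, 81.6, 190.6]
ee_rot: [-0.0, 0.782, 0.624, 0.001]
contact_force: [-0.5, -1.0, 0.5]
opening: -0.002
```

```bash
python3 - <<'E'
from h import *
print(env.state()["eef_pos"])
g=grab_frame("side");a=grab_frame("scene")
b=np.hstack([cv2.resize(a[140:270,170:430],(480,240),interpolation=cv2.INTER_CUBIC),cv2.resize(g[120:300,180:420],(320,240),interpolation=cv2.INTER_CUBIC)])
b2=np.hstack([cv2.resize(a[140:270,170:270],(400,340)),cv2.resize(g[180:300,180:300],(400,340))])
cv2.imwrite("pics/fin.png",np.vstack([b,b2])[...,::-1])
E
```

```text
[469.33137507  81.62211278 190.63635711]
```

View pics/fin.png

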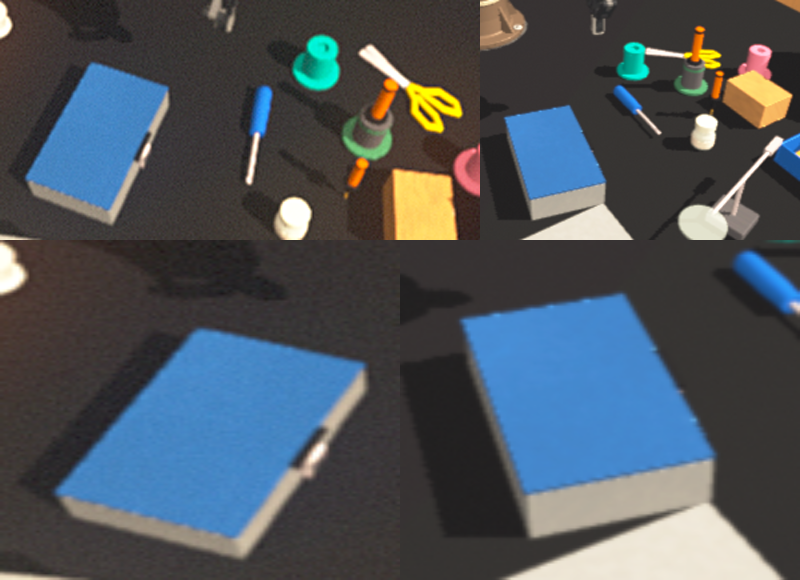

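The lid has stayed shut with nothing on it, the probe is upright in the green stand, and the bystanders haven't moved. I'm handing in.

```bash
python3 -c "
from bench import env
print(env.hand_in())"
```

```text
the job is handed in; nothing more can be done
None
```

The job is done and handed in at about 26 s of the 72 s allowed. I touched the red, yellow and blue studs in that order. The probe is back in its green stand, and the lid is pressed shut past its latch.

- **Stud contacts:** Each touch lasted roughly half a second or more. On each stud the wrist force rose by about 2 N, against about 0.7 N of sensor noise. The position readings put the tip within about 2 mm of each stud centre. I kept the tip raised and away from the white stud between touches.
- **Probe:** The picture after release shows it upright with its collar on the stand's rim, at its original place to within about a pixel. I judged "fully down" from that picture.
- **Lid:** The press force reached 6.9 N and then fell to 0.3 N, which fits the latch snapping. The last pictures show the lid still flat 1 s after I lifted off, with nothing touching it.
- **Bystanders:** The screwdriver, jar, scissors and carton look unmoved in the last picture. The meter and spool were outside that crop and were not rechecked, and the arm did not go near the meter.
- **One thing outside plan:** My last check push on the shut lid peaked at about 54 N at the wrist, through the fingertips. That is under the 120 N wrist limit. It would exceed the 40 N limit for the arm or gripper body if fingertips count towards that.

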